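# Unbar the red seed chest

### The job

The red seed chest has to be unbarred. Lift its wooden locking bar straight up out of both U brackets, keeping it level so that both ends come clear together, and lower it gently onto the rest board, lengthways across both of its battens, then let go. Leave the bar of the blue chest where it is.

Things in the scene. Friction and masses are not known exactly. Their poses are not given: they have to be found in the camera images.
- red_bar_center (a point): centre (half-way up) of the loose pale wooden bar of the RED chest, 230 long (its x axis) x 20 wide (y) x 24 high (z), 0.1 to 0.2 kg. It starts level in the red chest's brackets, along the chest's x axis, centre 126 mm above the table. Grip it at mid-length from above across its 20 mm width; the lid is 20 mm below its underside there, with 90 mm free along it between lid battens
- red_chest: red seed chest, fixed; origin on the table under its middle, x along its length and its bar, z up. 176 (x) x 126 (y), lid top 94 mm up; lid battens 18 mm high at x = -55, +55 mm. At x = -100, +100 mm a dark steel U bracket, 22 mm long in x, open at top and ends: slot 28 wide, floor 114 mm and cheek tops 140 mm above the table, so the bar must rise 26 mm to be out; only its weight holds it
- rest_board: plywood board 300 long (x) x 130 wide (y) x 8 thick, fixed; origin on the table under its middle. Across it lie two dark battens (22 mm in x, 116 mm in y) at x = -70 and +70 mm, with rubber tops 26 mm above the table: a bar lying across both has its centre 38 mm above the table. The space between the battens is free for fingers
- blue_bar_center (a point): centre of an equal wooden bar lying in the brackets of the BLUE chest, an equal chest fixed to the table: not to be moved
Mind the look-alikes: they are no part of the job. What is shaped like the part that bears red_bar_center but pink is not meant.

How it is judged:
By the outcome, as a careful person would: the job done as asked, in the order asked, and still so for the second after the job is handed in, with the robot touching nothing.
It also fails if it takes over 40 s, if anything falls off the work surface, if the arm or the gripper's body presses on something with over 40 N, if the wrist force passes 120 N, or if a joint passes its speed limit or range.

### The arm

A 6-joint arm with a two-finger parallel gripper is mounted at the origin on the work surface; the furniture and walls round the work are solid. World frame = base frame: x ahead of the robot, y to its left, z up, the work surface at z = 0. Lengths are in mm, angles in rad, forces in N, time in s.
With the tool pointing down it reaches from about 325 to 875 mm from the base axis. Payload 4.4 kg.
Tool frame: the origin (TCP) lies midway between the tips of the shut fingers; the grasp point (between the pads) lies 19 mm behind it; z points along the fingers, y is the direction in which the jaws open and shut (so a half turn about z gives the same grasp; the last joint's range is limited). The gripper opens to 85 mm and grips with 20 to 120 N. Pads are 22 mm wide; open, the fingers measure 114 mm over their backs; the gripper's body (76 mm by 85 mm) begins 54 mm behind the grasp point. The pads swing forward as they close: fully open they stand 13 mm farther back than shut.
Start: joints at [1.048, 0.207, 1.542, -0, 1.393, -0.15], TCP at [208.903, 535.711, 206.482] pointing down, gripper open.
Joint ranges: [-2.73, 2.73], [-0.86, 2.22], [0.23, 2.46], [-1.11, 4.25], [0.08, 2.63], [-2.82, 2.82]. Speed limits (rad/s): [2.79, 2.79, 3.14, 3.14, 3.14, 3.14].

### API

Orientations are given as a rotation vector (axis times angle).
In Python, from plant import sensors, vision, job gives the robot as it stands.
- The arm moves only by the shell command python3 -m handwheel 'ROWS' [FORCE]. ROWS is JSON, a list of rows, each a list of 3 entries, a list of its own where there are three numbers: the opening, from -1 (shut) to 1 (fully open), so that 0 is half open, then the shift along the tool's x, y, z as a fraction of full scale, then the turn, a rotation vector about the tool's x, y, z as a fraction of full scale. In form: [[fingers, [x, y, z], [wx, wy, wz]], ...]. A call has 1 to 8 rows; each row is the pose to reach, as a shift and turn from the pose commanded when the call began, along the tool's axes at that moment, turning the shorter way round; what a row does not reach only later rows make up. Full scale, the value 1, is 120 mm for a shift and 2 pi rad for a turn. A row lasts 1/10 s, in which the tool goes at most 50 mm and 8.59 degrees, less where a joint would pass 70% of its speed; a pose out of reach is approached as far as the arm can. A call with a number of a shift or a turn outside -1 to 1 is refused whole. A call with a gripper value outside its range is refused whole. The fingers move at their own pace and stop on an object; FORCE is the grip in N (left out, the last holds). Time passes only in rows, so rows that repeat a pose let the fingers close. It gives the time, the measured TCP pose, the force and the opening at its end, in the units of the state.
- sensors.get_obs(): the state, without advancing time (a new reading comes with each control period).
- vision.capture(name): name is "scene" or "top"; returns the picture (400x640x3 uint8, blue, green, red); there is no depth.
- vision.get_calibration(name): a dict with "camera_matrix" (3x3 intrinsics, pixels), "xyz" and "orientation" of the camera in the world. Camera axes: x right, y down, z forward; pixel columns grow to the right and rows downward; lengths in mm; the calibration is good to about 2 mm. A picture is of the moment at which its call begins. get_calibration takes no time and is no camera call.
- job.job_done(): hands the job in, once; it reports no verdict.
Trained networks look in the newest picture that a camera, given by its name, has taken for a name from the list of things; names that differ only in an ending like _2 or _b are one class to them, and where a whole thing is asked for, a point or a joint stands for the part that bears it (a point fixed in the world has none). Each returns a list of dicts, best first, with "p" (0 to 1); they miss things now and then, are a little off and sometimes report something else, mostly with a low value. They report only what shows in the picture. A call takes as long as a camera call. They do not tell look-alikes from the thing itself.
- vision.look_for(thing, camera): "bbox" ([centre column, centre row, width, height] in pixels, round what is visible of it).
- vision.cut_out(thing, camera): "mask" (400x640 bool, what is visible of it) and "bbox" ([centre column, centre row, width, height] in pixels, round what is visible of it).
The state is a dict: "clock": time; "joint_pos": joint angles; "joint_velocities": joint speeds; "effort": joint torques, N m; "position": TCP position; "ee_rot": TCP orientation; "force": force on the tool from outside, world axes, zero at the start; "torque": the same for the moment, N m; "width": opening from 0.0 (shut) to 1.0 (fully open).
Only numpy, scipy, OpenCV 4.12 (cv2) and the standard library are available. Lean on these libraries where they do the work, as an engineer would, in place of code of your own. Each camera call takes 0.05 s, during which the arm holds its last target.

## Working session

There is one attempt and no reset: what is moved stays moved. The work goes in short steps, Python scripts to look and compute and a shell command to move; the robot and the scene stay as the last step left them, time stands still between calls to the robot, and variables do not carry over. Pictures are saved under pics/ and viewed, and the job is handed in when it is done.

```bash
mkdir -p pics; ls
python3 - <<'E'
from plant import sensors, vision
import cv2,numpy as np
o=sensors.get_obs();print(o)
for n in("scene","top"):
    im=vision.capture(n);cv2.imwrite(f"pics/{n}0.png",im);c=vision.get_calibration(n);print(n,c)
    for t in("red_bar_center","red_chest","rest_board"):
        print(t,[(round(d["p"],2),np.round(d["bbox"]).tolist()) for d in vision.look_for(t,n)])
E
```

```text
pics
{'clock': 0.0, 'joint_pos': array([ 1.04851122e+00,  2.07444613e-01,  1.54297559e+00, -1.94216428e-05,
        1.39350267e+00, -1.50482341e-01]), 'joint_velocities': array([-0.000491  , -0.00063791, -0.00098931, -0.00037381,  0.00114229,
        0.00089699]), 'effort': array([-2.74025751e-04, -3.83036363e+01, -2.91594511e+01, -6.98564577e-05,
        1.05775899e-02,  1.49132086e-05]), 'position': array([208.48549317, 534.98573773, 205.30159871]), 'ee_rot': array([-0.5805238 , -3.08672411,  0.00346424]), 'force': array([ 0.84920581,  0.01601559, -0.56023897]), 'torque': array([-0.01105256,  0.01759605,  0.02081459]), 'width': 1.0008379836472374}
scene {'camera_matrix': array([[518.24217207,   0.        , 327.38936871],
       [  0.        , 518.24217207, 194.80213168],
       [  0.        ,   0.        ,   1.        ]]), 'xyz': array([-490.43691118, -553.72681827,  842.84519434]), 'orientation': array([-1.91441648,  1.10768582, -0.56499103])}
red_bar_center [(0.67, [285.0, 146.0, 31.0, 44.0])]
red_chest [(0.78, [287.0, 162.0, 60.0, 73.0])]
rest_board [(0.78, [357.0, 214.0, 106.0, 68.0])]
top {'camera_matrix': array([[375.61278443,   0.        , 315.90433082],
       [  0.        , 375.61278443, 200.88117759],
       [  0.        ,   0.        ,   1.        ]]), 'xyz': array([ 343.42029816,   35.05578213, 1246.7129505 ]), 'orientation': array([-2.12875618,  2.19407245, -0.10799128])}
red_bar_center [(0.87, [227.0, 250.0, 65.0, 38.0]), (0.57, [245.0, 160.0, 25.0, 72.0])]
red_chest [(0.81, [249.0, 164.0, 51.0, 66.0]), (0.64, [407.0, 156.0, 13.0, 80.0])]
rest_board [(0.88, [331.0, 178.0, 55.0, 91.0])]
```

View pics/scene0.png

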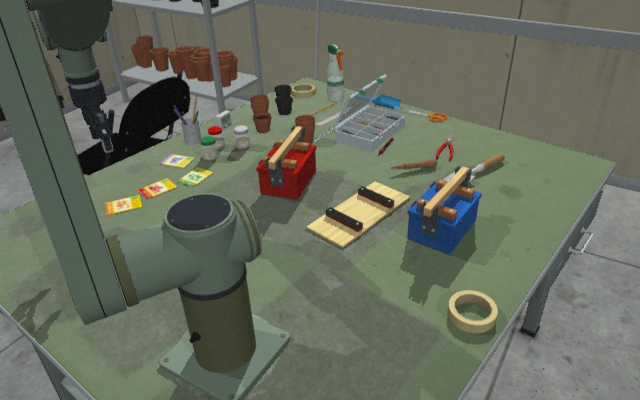

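View pics/top0.png

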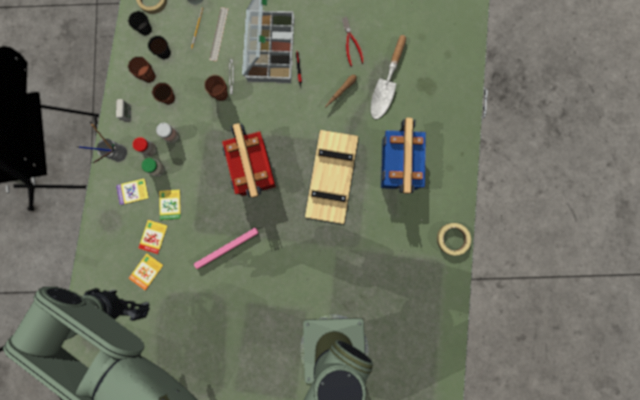

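Three bars show in the top view: pink at (227,249) on the table, pale on the red chest at (245,160), and pale on the blue chest at (408,155). The one at (245,160) fits, being pale wood in the red chest's brackets. I'll confirm it in a crop and fit the poses.

```bash
cat > h.py <<'E'
import numpy as np,cv2
from plant import vision
from scipy.spatial.transform import Rotation as R
from scipy.optimize import minimize
cal={n:vision.get_calibration(n) for n in("scene","top")}
def proj(P,n):
    c=cal[n];q=(np.asarray(P,float)-c["xyz"])@R.from_rotvec(c["orientation"]).as_matrix()
    q=q@c["camera_matrix"].T;return q[:,:2]/q[:,2:]
def unproj(uv,z,n):
    c=cal[n];d=np.linalg.inv(c["camera_matrix"])@[uv[0],uv[1],1];d=R.from_rotvec(c["orientation"]).as_matrix()@d
    return c["xyz"]+d*(z-c["xyz"][2])/d[2]
def box(L,W,z0,z1,x=0):
    return np.array([[x+a*L/2,b*W/2,z] for a in(-1,1) for b in(-1,1) for z in(z0,z1)])
def place(P,p):
    c,s=np.cos(p[2]),np.sin(p[2]);return np.c_[P[:,0]*c-P[:,1]*s+p[0],P[:,0]*s+P[:,1]*c+p[1],P[:,2]]
def sil(parts,p,n):
    m=np.zeros((400*4,640*4),np.uint8)
    for P in parts:
        h=cv2.convexHull(((proj(place(P,p),n)+.5)*4).astype(np.float32));cv2.fillPoly(m,[np.round(h).astype(np.int32)],1)
    return cv2.resize(m.astype(np.float32),(640,400),interpolation=cv2.INTER_AREA)
def fit(parts,masks,p0):
    def cost(p):
        t=0
        for n,m in masks.items():
            s=sil(parts,p,n);t+=1-np.minimum(s,m).sum()/np.maximum(s,m).sum()
        return t
    r=minimize(cost,p0,method="Nelder-Mead",options=dict(initial_simplex=np.array([p0]*4)+np.vstack([np.zeros(3),np.diag([12,12,.08])]),xatol=.05,fatol=1e-5))
    return r.x,r.fun
E
python3 - <<'E'
from h import *
M={}
for n in("scene","top"):
    im=vision.capture(n);M[n]=im
    for t in("red_bar_center","red_chest","rest_board"):
        for i,d in enumerate(vision.cut_out(t,n)):
            print(n,t,i,round(d["p"],2),np.round(d["bbox"]).tolist(),d["mask"].sum()); np.save(f"m_{n}_{t}_{i}.npy",d["mask"])
a=cv2.resize(M["top"][110:235,185:365],None,fx=4,fy=4,interpolation=cv2.INTER_CUBIC)
cv2.imwrite("pics/crop_top.png",a)
cv2.imwrite("pics/crop_sc.png",cv2.resize(M["scene"][110:260,250:420],None,fx=4,fy=4,interpolation=cv2.INTER_CUBIC)[:600])
for uv,z in(((245,160),138),((331,177),8)): print(unproj(uv,z,"top"))
E
```

```text
scene red_bar_center 0 0.88 [284.0, 146.0, 32.0, 44.0] 434
scene red_chest 0 0.87 [287.0, 161.0, 57.0, 71.0] 2540
scene rest_board 0 0.91 [357.0, 215.0, 96.0, 67.0] 3042
top red_bar_center 0 0.84 [225.0, 250.0, 63.0, 39.0] 482
top red_bar_center 1 0.58 [247.0, 160.0, 24.0, 74.0] 516
top red_chest 0 0.94 [248.0, 162.0, 52.0, 66.0] 1904
top red_chest 1 0.58 [333.0, 176.0, 54.0, 88.0] 3383
top rest_board 0 0.96 [331.0, 177.0, 51.0, 91.0] 3474
[594.47443442 252.44098749 138.        ]
[556.93915816  -9.1300519    8.        ]
```

View pics/crop_top.png

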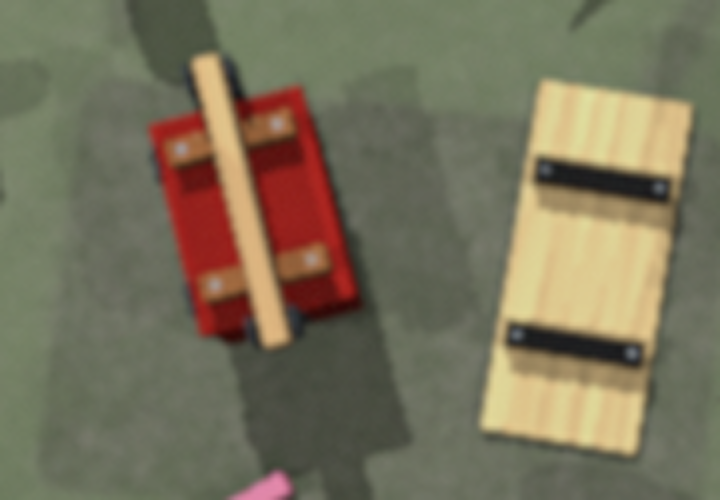

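View pics/crop_sc.png

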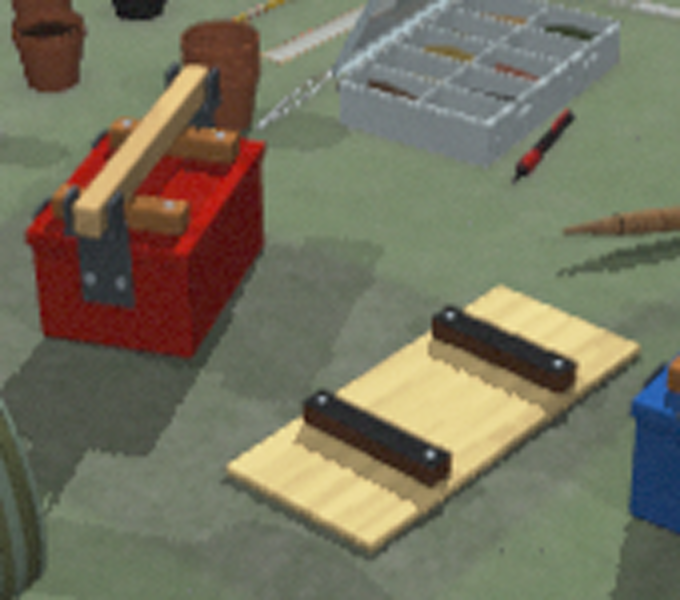

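The crops confirm it: the pale bar lies in the red chest's brackets, with its ends at about (237,125) and (254,196) in the top view. The board corners are clear too.

Run:
```python
from h import *
L=lambda n,t,i=0:np.load(f"m_{n}_{t}_{i}.npy").astype(np.float32)
bar=[box(230,20,114,138)]; chest=[box(176,126,0,94)]
brd=[box(300,130,0,8),box(22,116,8,26,-70),box(22,116,8,26,70)]
for nm,parts,mk,p0 in(("bar",bar,{"scene":L("scene","red_bar_center"),"top":L("top","red_bar_center",1)},[594,252,.25]),
  ("board",brd,{"scene":L("scene","rest_board"),"top":L("top","rest_board")},[557,-9,-.1])):
    for ks in(["scene","top"],["top"],["scene"]):
        print(nm,ks,*[np.round(v,3) for v in fit(parts,{k:mk[k] for k in ks},p0)])
# colour masks refine
im={n:vision.capture(n) for n in("scene","top")}
# hand corners from crop (top)
c=lambda x,y:(185+x/4-.375,110+y/4-.375)
e=[unproj(c(*q),138,"top") for q in((207,57),(275,345))]
print("bar hand",(e[0]+e[1])/2,np.linalg.norm(e[0]-e[1]),np.arctan2(*(e[0]-e[1])[1::-1]))
k=[unproj(c(*q),8,"top") for q in((542,80),(691,103),(637,456),(482,431))]
print("board hand",sum(k)/4,np.linalg.norm(k[0]-k[3]),np.linalg.norm(k[0]-k[1]),np.arctan2(*(k[0]+k[1]-k[3]-k[2])[1::-1]))
k=[unproj(c(*q),26,"top") for q in((603,174),(575,339))]
print("batten mids",sum(k)/2,np.linalg.norm(k[0]-k[1]))
for n,t in (("scene","bar"),):pass
p=fit(bar,{"scene":L("scene","red_bar_center"),"top":L("top","red_bar_center",1)},[594,252,.25])[0]
b=fit(brd,{"scene":L("scene","rest_board"),"top":L("top","rest_board")},[557,-9,-.1])[0]
for n,x0,x1,y0,y1 in(("top",185,365,110,235),("scene",250,420,110,260)):
    a=cv2.resize(im[n][y0:y1,x0:x1],None,fx=4,fy=4,interpolation=cv2.INTER_CUBIC)
    for P,q in((bar,p),(brd,b)):
        for B in P:
            h=cv2.convexHull(((proj(place(B,q),n)+.5-[x0,y0])*4).astype(np.float32)).astype(int);cv2.polylines(a,[h],1,(255,0,255),1)
    cv2.imwrite(f"pics/fit_{n}.png",a)
```

```text
bar ['scene', 'top'] [5.98234e+02 2.54946e+02 2.37000e-01] 0.354
bar ['top'] [5.98801e+02 2.55967e+02 2.35000e-01] 0.145
bar ['scene'] [5.97848e+02 2.53150e+02 2.38000e-01] 0.177
board ['scene', 'top'] [ 5.62569e+02 -9.62300e+00 -1.98000e-01] 0.082
board ['top'] [ 5.62626e+02 -9.17200e+00 -1.96000e-01] 0.023
board ['scene'] [ 5.6320e+02 -1.0663e+01 -1.9000e-01] 0.056
bar hand [596.06962423 253.08003335 138.        ] 227.7633068955752 0.2178831066886749
board hand [560.44853271 -11.54931857   8.        ] 301.64689592766615 127.41661798649213 -0.1925829979723611
batten mids [564.98680869 -11.81814426  26.        ] 139.72470674218795
```

View pics/fit_top.png

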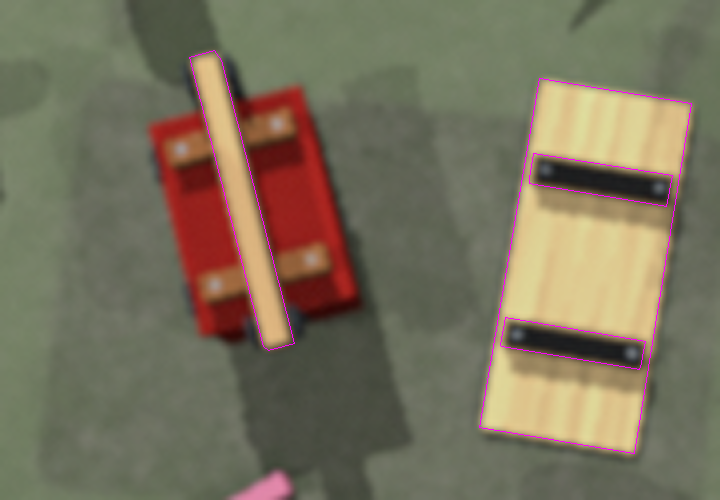

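View pics/fit_scene.png

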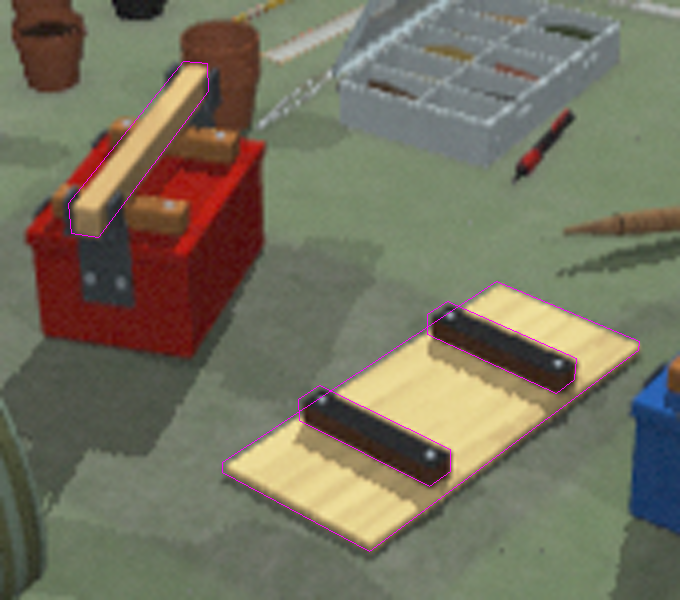

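```bash
cat > go.py <<'E'
import sys,numpy as np
from plant import sensors
from scipy.spatial.transform import Rotation as R
o=sensors.get_obs();x,y,z,a=map(float,sys.argv[1:5])  # a: bar yaw; tool x along the bar
T=R.from_rotvec(o["ee_rot"]);best=None
for s in(0,np.pi):
    c,n=np.cos(a+s),np.sin(a+s)
    G=R.from_matrix(np.array([[c,n,0],[n,-c,0],[0,0,-1]]).T)
    w=(T.inv()*G).as_rotvec()
    if best is None or np.linalg.norm(w)<np.linalg.norm(best):best=w
d=T.inv().apply(np.array([x,y,z])-o["position"])
print("t",round(o["clock"],2),"pos",o["position"].round(1),"F",o["force"].round(1),"w",round(o["width"],3),"q",o["joint_pos"].round(2))
print("tool axes\n",T.as_matrix().round(3))
print("shift/120",(d/120).round(4),"turn/2pi",(best/2/np.pi).round(4),"deg",np.degrees(best).round(1))
E
python3 go.py 597.5 254.3 190 0.23; python3 go.py 597.5 254.3 110 0.23 | tail -1
```

```text
t 0.9 pos [208.9 535.7 206.5] F [0.3 0.7 1.2] w 1.001 q [ 1.05  0.21  1.54 -0.    1.39 -0.15]
tool axes
 [[-0.932  0.363  0.   ]
 [ 0.363  0.932  0.   ]
 [-0.     0.    -1.   ]]
shift/120 [-3.8691 -1.0087  0.1378] turn/2pi [ 0.      0.     -0.0958] deg [  0.    0.  -34.5]
shift/120 [-3.869  -1.0088  0.8044] turn/2pi [ 0.      0.     -0.0958] deg [  0.    0.  -34.5]
```

```bash
python3 -m handwheel '[[1,[-0.3,-0.08,0],[0,0,-0.02]],[1,[-0.6,-0.16,0],[0,0,-0.045]],[1,[-0.9,-0.24,0],[0,0,-0.07]],[1,[-1,-0.26,0],[0,0,-0.0958]],[1,[-1,-0.26,0],[0,0,-0.0958]]]' 40; python3 go.py 597.5 254.3 190 0.23
```

```text
clock: 1.4
position: [311.0, 462.0, 206.6]
ee_rot: [-0.357, 3.121, -0.0]
force: [0.0, 0.5, 0.7]
width: 1.0
t 1.4 pos [311.  462.  206.6] F [0.  0.5 0.7] w 1.0 q [ 0.82  0.17  1.59 -0.    1.39 -0.98]
tool axes
 [[-0.974 -0.226  0.   ]
 [-0.226  0.974 -0.   ]
 [-0.    -0.    -1.   ]]
shift/120 [-1.9345 -2.2258  0.139 ] turn/2pi [-0.      0.0001 -0.0003] deg [-0.   0.  -0.1]
```

```bash
python3 -m handwheel '[[1,[-0.25,-0.28,0],[0,0,0]],[1,[-0.5,-0.57,0],[0,0,0]],[1,[-0.7,-0.8,0],[0,0,0]],[1,[-0.87,-1,0],[0,0,0]]]' && python3 -m handwheel '[[1,[-0.25,-0.28,0],[0,0,0]],[1,[-0.5,-0.57,0],[0,0,0]],[1,[-0.7,-0.8,0],[0,0,0]],[1,[-0.87,-1,0],[0,0,0]],[1,[-0.87,-1,0],[0,0,0]]]'; python3 go.py 597.5 254.3 190 0.23
```

```text
clock: 1.8
position: [439.1, 369.8, 206.6]
ee_rot: [-0.357, 3.121, 0.001]
force: [-0.2, -0.3, -0.5]
width: 1.002
clock: 2.3
position: [570.0, 275.2, 206.2]
ee_rot: [-0.351, 3.121, -0.001]
force: [-0.6, 0.4, 0.4]
width: 1.003
t 2.3 pos [570.  275.2 206.2] F [-0.6  0.4  0.4] w 1.003 q [ 0.31  0.33  1.39 -0.    1.42 -1.48]
tool axes
 [[-0.975 -0.222  0.001]
 [-0.222  0.975 -0.001]
 [-0.001 -0.001 -1.   ]]
shift/120 [-0.1843 -0.2205  0.1354] turn/2pi [-0.0001  0.0002 -0.0009] deg [-0.   0.1 -0.3]
```

```bash
python3 -m handwheel '[[1,[-0.184,-0.22,0.07],[0,0,-0.0005]],[1,[-0.184,-0.22,0.14],[0,0,-0.0005]],[1,[-0.184,-0.22,0.14],[0,0,-0.0005]],[1,[-0.184,-0.22,0.14],[0,0,-0.0005]]]'; python3 go.py 597.5 254.3 110 0.23
python3 - <<'E'
from h import *
a=[]
im=vision.capture("top");a.append(cv2.resize(im[100:225,190:310],None,fx=3.2,fy=3.2,interpolation=2))
im=vision.capture("scene");a.append(cv2.resize(im[75:200,230:350],None,fx=3.2,fy=3.2,interpolation=2))
cv2.imwrite("pics/above.png",np.hstack(a))
E
```

```text
clock: 2.7
position: [593.5, 257.7, 189.2]
ee_rot: [0.367, -3.118, -0.001]
force: [-0.2, 0.1, -0.5]
width: 0.997
t 2.7 pos [593.5 257.7 189.2] F [-0.2  0.1 -0.5] w 0.997 q [ 0.28  0.37  1.37  0.    1.4  -1.53]
tool axes
 [[-0.973 -0.232 -0.002]
 [-0.232  0.973  0.   ]
 [ 0.002  0.001 -1.   ]]
shift/120 [-0.0273 -0.0354  0.6599] turn/2pi [ 0.0001 -0.0003  0.0006] deg [ 0.  -0.1  0.2]
```

View pics/above.png

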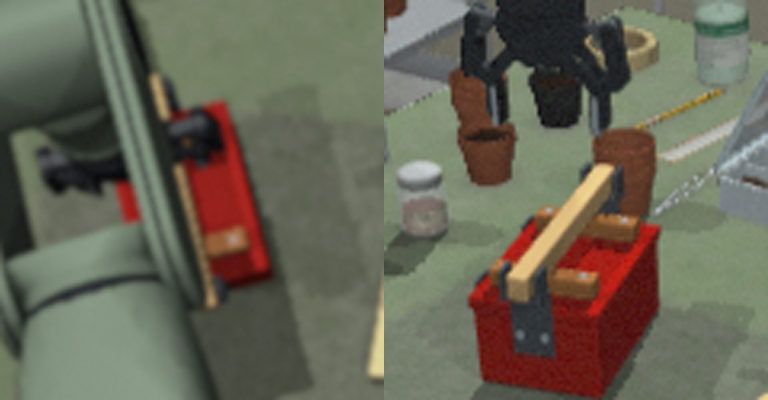

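```bash
python3 - <<'E'
from h import *
print(proj([[595,256,203]],"scene"))
E
python3 -m handwheel '[[1,[-0.027,-0.03,0.2],[0,0,0]],[1,[-0.027,-0.03,0.4],[0,0,0]],[1,[-0.027,-0.03,0.55],[0,0,0]],[1,[-0.027,-0.03,0.64],[0,0,0]],[1,[-0.027,-0.03,0.66],[0,0,0]],[1,[-0.027,-0.03,0.66],[0,0,0]]]'; python3 go.py 597.5 254.3 110 0.23
python3 - <<'E'
from h import *
im=vision.capture("scene");cv2.imwrite("pics/down.png",cv2.resize(im[85:200,230:350],None,fx=5,fy=5,interpolation=2))
E
```

```text
[[282.47903646 122.05185595]]
clock: 3.4
position: [599.0, 254.0, 111.0]
ee_rot: [-0.366, 3.12, 0.0]
force: [-0.5, 0.2, -0.3]
width: 0.999
t 3.4 pos [599. 254. 111.] F [-0.5  0.2 -0.3] w 0.999 q [ 0.27  0.45  1.43  0.    1.26 -1.54]
tool axes
 [[-0.973 -0.232  0.001]
 [-0.232  0.973  0.   ]
 [-0.001  0.    -1.   ]]
shift/120 [0.0115 0.005  0.008 ] turn/2pi [0.     0.0001 0.0006] deg [0.  0.  0.2]
```

View pics/down.png

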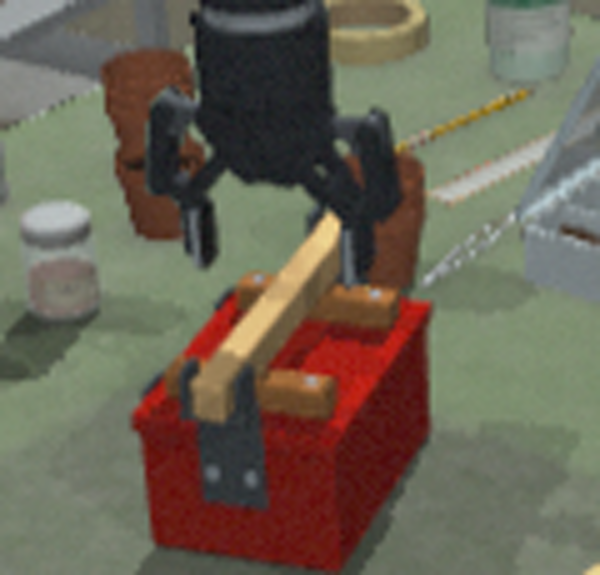

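Run:
```python
from h import *
c=np.array([599,254,0]);u=np.array([-.232,.973,0])
for z in(111,124,135):
    print(z,((proj([c+u*48+[0,0,z],c-u*48+[0,0,z],c+[0,0,z]],"scene")+.5-[230,85])*5).round(0).tolist())
print("bar", ((proj(place(np.array([[-115,0,138],[0,0,138],[115,0,138]]),[598,254,.233]),"scene")+.5-[230,85])*5).round().tolist())
```

```text
111 [[207.0, 318.0], [359.0, 338.0], [283.0, 328.0]]
124 [[206.0, 299.0], [358.0, 318.0], [281.0, 308.0]]
135 [[204.0, 282.0], [357.0, 301.0], [280.0, 292.0]]
bar [[203.0, 382.0], [279.0, 288.0], [346.0, 204.0]]
```

```bash
python3 -m handwheel '[[0,[0.011,0.005,0],[0,0,0]],[0,[0.011,0.005,0],[0,0,0]],[0,[0.011,0.005,0],[0,0,0]],[0,[0.011,0.005,0],[0,0,0]]]' 20; python3 go.py 597.5 254.3 110 0.23
python3 - <<'E'
from h import *
im=vision.capture("scene");cv2.imwrite("pics/down2.png",cv2.resize(im[85:200,230:350],None,fx=5,fy=5,interpolation=2))
E
```

```text
clock: 3.85
position: [597.7, 253.9, 110.9]
ee_rot: [-0.365, 3.12, 0.0]
force: [0.4, 0.0, 0.4]
width: 0.502
t 3.85 pos [597.7 253.9 110.9] F [0.4 0.  0.4] w 0.502 q [ 0.27  0.45  1.43 -0.    1.26 -1.54]
tool axes
 [[-0.973 -0.231  0.001]
 [-0.231  0.973  0.   ]
 [-0.001 -0.    -1.   ]]
shift/120 [0.001  0.0038 0.0076] turn/2pi [-0.      0.0001  0.0005] deg [-0.   0.   0.2]
```

View pics/down2.png

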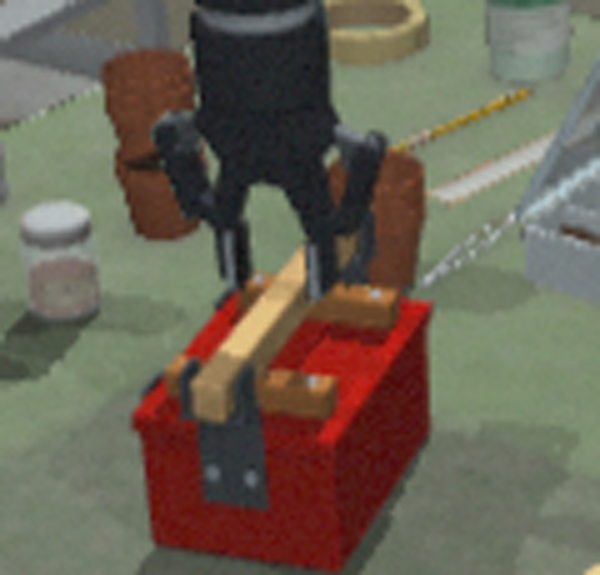

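Run:
```python
from h import *
im=vision.capture("top");cv2.imwrite("pics/t2.png",cv2.resize(im[100:225,190:310],None,fx=4.8,fy=4.8,interpolation=2))
for z in(115,135,190): print(z,((proj(place(np.array([[0,24,z],[0,-24,z],[0,0,z],[115,0,138],[-115,0,138]]),[597.6,254,.233]),"top")+.5-[190,100])*4.8).round().tolist())
```

```text
115 [[235.0, 303.0], [307.0, 284.0], [271.0, 293.0], [220.0, 114.0], [308.0, 461.0]]
135 [[228.0, 296.0], [302.0, 277.0], [265.0, 287.0], [220.0, 114.0], [308.0, 461.0]]
190 [[208.0, 277.0], [285.0, 256.0], [247.0, 267.0], [220.0, 114.0], [308.0, 461.0]]
```

View pics/t2.png

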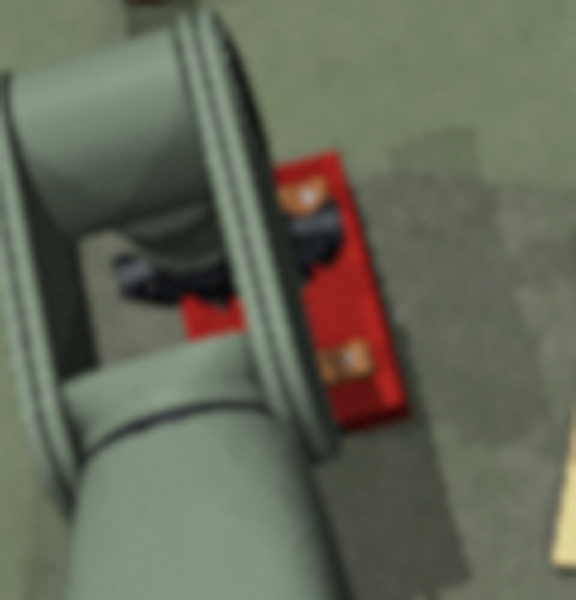

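```bash
python3 -m handwheel '[[0,[0,0.003,0.03],[0,0,0]],[0,[0,0.003,0.05],[0,0,0]],[-0.5,[0,0.003,0.05],[0,0,0]],[-1,[0,0.003,0.05],[0,0,0]],[-1,[0,0.003,0.05],[0,0,0]],[-1,[0,0.003,0.05],[0,0,0]],[-1,[0,0.003,0.05],[0,0,0]]]' 30; python3 go.py 597.5 254.3 105 0.23
python3 - <<'E'
from h import *
im=vision.capture("scene");cv2.imwrite("pics/down3.png",cv2.resize(im[85:200,230:350],None,fx=5,fy=5,interpolation=2))
E
```

```text
clock: 4.65
position: [597.2, 254.2, 104.2]
ee_rot: [0.366, -3.12, 0.0]
force: [-0.5, 0.4, -1.1]
width: 0.223
t 4.65 pos [597.2 254.2 104.2] F [-0.5  0.4 -1.1] w 0.223 q [ 0.27  0.45  1.44  0.    1.25 -1.53]
tool axes
 [[-0.973 -0.231 -0.001]
 [-0.231  0.973 -0.   ]
 [ 0.001 -0.    -1.   ]]
shift/120 [-0.0029  0.0005 -0.0069] turn/2pi [-0.     -0.0001  0.0005] deg [-0.  -0.   0.2]
```

View pics/down3.png

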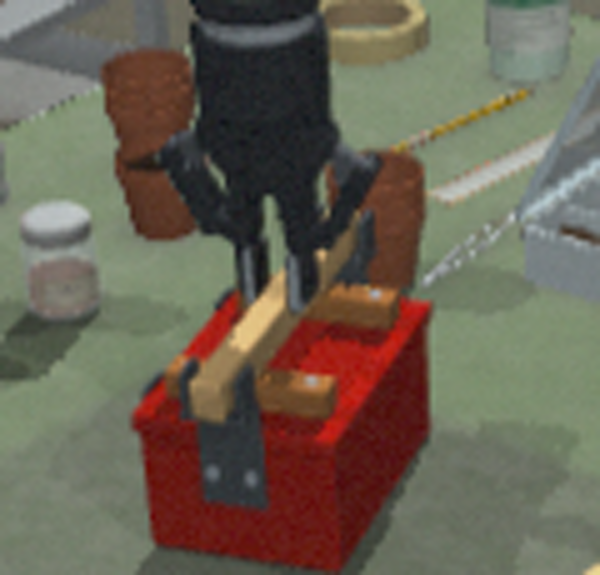

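```bash
python3 -m handwheel '[[-1,[0,0,0],[0,0,0]],[-1,[0,0,0],[0,0,0]],[-1,[0,0,-0.06],[0,0,0]],[-1,[0,0,-0.12],[0,0,0]],[-1,[0,0,-0.18],[0,0,0]],[-1,[0,0,-0.24],[0,0,0]],[-1,[0,0,-0.3],[0,0,0]],[-1,[0,0,-0.3],[0,0,0]]]' 60; python3 go.py 597.2 254.2 184 0.23
python3 - <<'E'
from h import *
im=vision.capture("scene");cv2.imwrite("pics/lift.png",cv2.resize(im[65:200,230:350],None,fx=4.4,fy=4.4,interpolation=2))
E
```

```text
clock: 5.5
position: [598.6, 254.6, 142.5]
ee_rot: [-0.365, 3.117, 0.001]
force: [-0.0, -0.5, -0.8]
width: 0.214
t 5.5 pos [598.6 254.6 142.5] F [-0.  -0.5 -0.8] w 0.214 q [ 0.27  0.41  1.41 -0.    1.32 -1.53]
tool axes
 [[-0.973 -0.231  0.003]
 [-0.231  0.973  0.001]
 [-0.003  0.    -1.   ]]
shift/120 [ 1.080e-02 -2.000e-04 -3.455e-01] turn/2pi [0.     0.0005 0.0005] deg [0.  0.2 0.2]
```

View pics/lift.png

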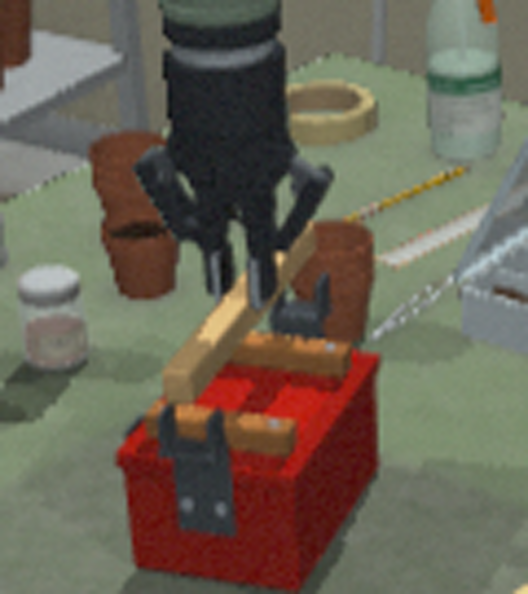

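```bash
python3 -m handwheel '[[-1,[0,0,-0.15],[0,0,0]],[-1,[0,0,-0.3],[0,0,0]],[-1,[0,0,-0.4],[0,0,0]],[-1,[0,0,-0.4],[0,0,0]]]'; python3 go.py 562.5 -10.2 186 -0.197
```

```text
clock: 5.95
position: [598.9, 254.6, 190.9]
ee_rot: [-0.365, 3.116, 0.001]
force: [0.5, 0.1, -1.8]
width: 0.208
t 5.95 pos [598.9 254.6 190.9] F [ 0.5  0.1 -1.8] w 0.208 q [ 0.27  0.37  1.36 -0.    1.4  -1.53]
tool axes
 [[-0.973 -0.231  0.004]
 [-0.231  0.973  0.001]
 [-0.004  0.    -1.   ]]
shift/120 [ 0.8052 -2.0771  0.0367] turn/2pi [0.0002 0.0007 0.0685] deg [ 0.1  0.3 24.7]
```

```bash
python3 -m handwheel '[[-1,[0.08,-0.2,0],[0,0,0]],[-1,[0.17,-0.45,0],[0,0,0.01]],[-1,[0.27,-0.7,0],[0,0,0.025]],[-1,[0.38,-0.9,0],[0,0,0.04]],[-1,[0.4,-1,0],[0,0,0.055]],[-1,[0.4,-1,0],[0,0.0007,0.0685]],[-1,[0.4,-1,0],[0,0.0007,0.0685]]]'; python3 go.py 562.5 -10.2 186 -0.197
```

```text
clock: 6.65
position: [577.8, 125.7, 187.3]
ee_rot: [-0.31, -3.12, 0.001]
force: [-0.4, -0.2, -2.1]
width: 0.21
t 6.65 pos [577.8 125.7 187.3] F [-0.4 -0.2 -2.1] w 0.21 q [ 0.07  0.26  1.52  0.    1.37 -1.31]
tool axes
 [[-0.98   0.197 -0.006]
 [ 0.197  0.98  -0.   ]
 [ 0.006 -0.001 -1.   ]]
shift/120 [-0.0978 -1.1353  0.0119] turn/2pi [-0.0002 -0.001  -0.0002] deg [-0.1 -0.4 -0.1]
```

```bash
python3 -m handwheel '[[-1,[-0.03,-0.3,0],[0,0,0]],[-1,[-0.06,-0.6,0],[0,-0.0007,0]],[-1,[-0.09,-0.85,0],[0,-0.0007,0]],[-1,[-0.098,-1,0],[0,-0.0007,0]],[-1,[-0.098,-1,0],[0,-0.0007,0]]]';python3 -m handwheel '[[-1,[0,-0.135,0.15],[0,0,0]],[-1,[0,-0.135,0.35],[0,0,0]],[-1,[0,-0.135,0.5],[0,0,0]],[-1,[0,-0.135,0.6],[0,0,0]],[-1,[0,-0.135,0.6],[0,0,0]],[-1,[0,-0.135,0.6],[0,0,0]]]'; python3 go.py 562.5 -10.2 16 -0.197
python3 - <<'E'
from h import *
im=vision.capture("scene");cv2.imwrite("pics/hov.png",cv2.resize(im[100:260,270:430],None,fx=3.6,fy=3.6,interpolation=2))
im=vision.capture("top");cv2.imwrite("pics/hovt.png",cv2.resize(im[100:240,260:400],None,fx=4,fy=4,interpolation=2))
E
```

```text
clock: 7.15
position: [565.9, 4.5, 187.8]
ee_rot: [-0.31, -3.125, 0.003]
force: [-0.3, 0.4, -0.0]
width: 0.207
clock: 7.75
position: [563.7, -9.0, 116.8]
ee_rot: [0.307, 3.126, -0.001]
force: [-0.5, 1.5, -1.1]
width: 0.214
t 7.75 pos [563.7  -9.  116.8] F [-0.5  1.5 -1.1] w 0.214 q [-0.17  0.27  1.66 -0.    1.21 -1.54]
tool axes
 [[-0.981  0.195  0.   ]
 [ 0.195  0.981 -0.001]
 [-0.    -0.001 -1.   ]]
shift/120 [ 0.0079 -0.0111  0.8399] turn/2pi [-0.0001  0.0001  0.0002] deg [-0.   0.   0.1]
```

View pics/hov.png

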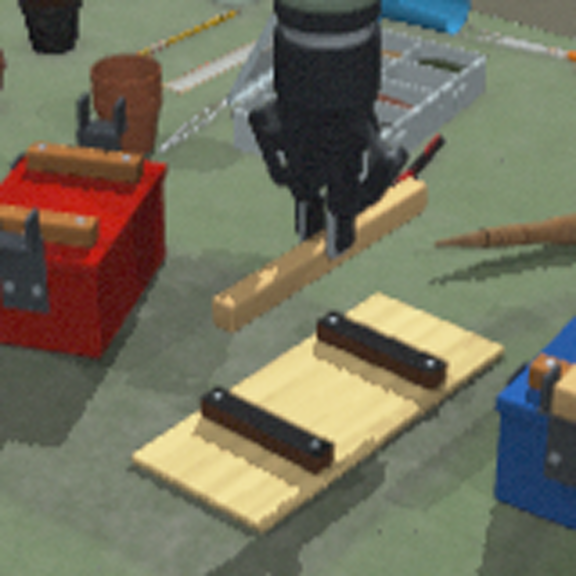

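View pics/hovt.png

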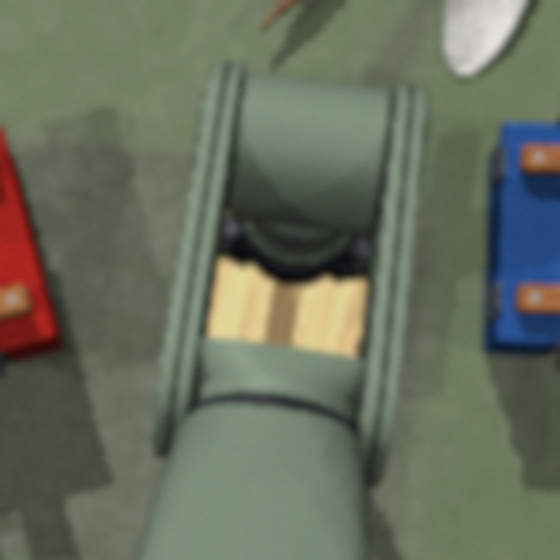

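```bash
python3 -m handwheel '[[-1,[0.006,-0.008,0.15],[0,0,0]],[-1,[0.006,-0.008,0.3],[0,0,0]],[-1,[0.006,-0.008,0.45],[0,0,0]],[-1,[0.006,-0.008,0.58],[0,0,0]],[-1,[0.006,-0.008,0.68],[0,0,0]],[-1,[0.006,-0.008,0.74],[0,0,0]],[-1,[0.006,-0.008,0.77],[0,0,0]],[-1,[0.006,-0.008,0.77],[0,0,0]]]'; python3 go.py 562.5 -10.2 16 -0.197
python3 - <<'E'
from h import *
im=vision.capture("scene");cv2.imwrite("pics/hov2.png",cv2.resize(im[130:260,290:420],None,fx=4.5,fy=4.5,interpolation=2))
E
```

```text
clock: 8.65
position: [562.6, -10.5, 24.2]
ee_rot: [0.309, 3.126, -0.002]
force: [-0.2, 0.8, -2.3]
width: 0.214
t 8.65 pos [562.6 -10.5  24.2] F [-0.2  0.8 -2.3] w 0.214 q [-0.17  0.4   1.71 -0.    1.03 -1.54]
tool axes
 [[-0.981  0.196  0.   ]
 [ 0.196  0.981 -0.001]
 [-0.    -0.001 -1.   ]]
shift/120 [0.0009 0.0021 0.0687] turn/2pi [-0.0002  0.     -0.    ] deg [-0.1  0.  -0. ]
```

View pics/hov2.png

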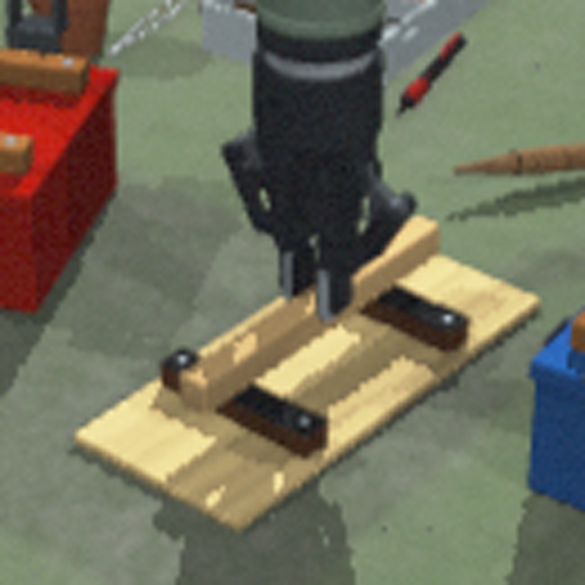

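```bash
python3 -m handwheel '[[-1,[0,0,0.015],[0,0,0]],[-1,[0,0,0.03],[0,0,0]],[-1,[0,0,0.042],[0,0,0]],[-1,[0,0,0.052],[0,0,0]],[-1,[0,0,0.052],[0,0,0]],[-1,[0,0,0.052],[0,0,0]]]'; python3 go.py 562.5 -10.2 16 -0.197
```

```text
clock: 9.3
position: [562.4, -10.5, 17.9]
ee_rot: [-0.309, -3.126, 0.002]
force: [0.2, -0.5, -1.6]
width: 0.206
t 9.3 pos [562.4 -10.5  17.9] F [ 0.2 -0.5 -1.6] w 0.206 q [-0.17  0.41  1.72 -0.    1.02 -1.54]
tool axes
 [[-0.981  0.196 -0.   ]
 [ 0.196  0.981 -0.001]
 [-0.    -0.001 -1.   ]]
shift/120 [-0.0006  0.0024  0.0156] turn/2pi [-0.0002  0.     -0.    ] deg [-0.1  0.  -0. ]
```

```bash
python3 -m handwheel '[[-1,[0,0,0.006],[0,0,0]],[-1,[0,0,0.012],[0,0,0]],[-1,[0,0,0.016],[0,0,0]],[-1,[0,0,0.016],[0,0,0]]]'; python3 go.py 562.5 -10.2 16 -0.197
```

```text
clock: 9.7
position: [562.4, -10.5, 16.2]
ee_rot: [-0.309, -3.126, 0.002]
force: [-1.0, 0.2, 0.5]
width: 0.211
t 9.7 pos [562.4 -10.5  16.2] F [-1.   0.2  0.5] w 0.211 q [-0.17  0.41  1.72 -0.    1.02 -1.54]
tool axes
 [[-0.981  0.196 -0.   ]
 [ 0.196  0.981 -0.001]
 [-0.    -0.001 -1.   ]]
shift/120 [-0.0002  0.0024  0.0018] turn/2pi [-0.0002  0.     -0.    ] deg [-0.1  0.  -0. ]
```

```bash
python3 -m handwheel '[[-1,[0,0,0.003],[0,0,0]],[-1,[0,0,0.006],[0,0,0]],[-1,[0,0,0.006],[0,0,0]]]'; python3 go.py 562.5 -10.2 16 -0.197
python3 - <<'E'
from h import *
im=vision.capture("scene");cv2.imwrite("pics/put.png",cv2.resize(im[130:260,290:420],None,fx=4.5,fy=4.5,interpolation=2))
E
```

```text
clock: 10.0
position: [562.4, -10.5, 16.2]
ee_rot: [-0.309, -3.126, 0.002]
force: [-4.2, 0.6, 5.9]
width: 0.211
t 10.0 pos [562.4 -10.5  16.2] F [-4.2  0.6  5.9] w 0.211 q [-0.17  0.41  1.72 -0.    1.02 -1.54]
tool axes
 [[-0.981  0.196 -0.   ]
 [ 0.196  0.981 -0.001]
 [-0.    -0.001 -1.   ]]
shift/120 [0.     0.0024 0.0015] turn/2pi [-0.0002  0.     -0.    ] deg [-0.1  0.  -0. ]
```

View pics/put.png

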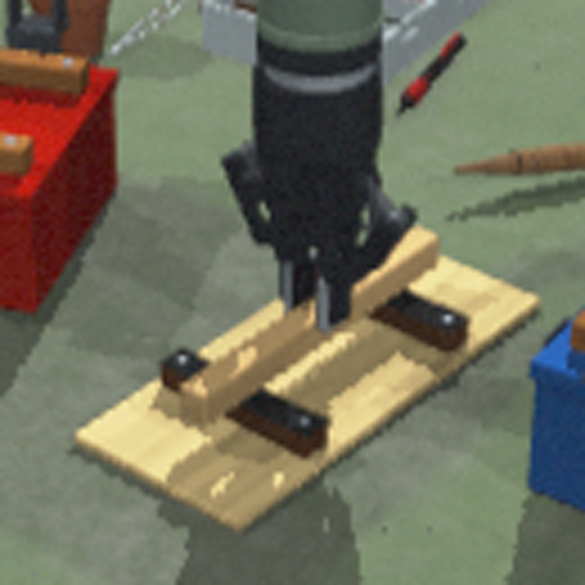

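The force has risen to about 6 N and the bar lies across both battens. I'll release it and retreat straight up.

```bash
python3 -m handwheel '[[-1,[0,0,-0.005],[0,0,0]],[-0.4,[0,0,-0.005],[0,0,0]],[0.1,[0,0,-0.005],[0,0,0]],[0.3,[0,0,-0.005],[0,0,0]],[0.3,[0,0,-0.005],[0,0,0]],[0.3,[0,0,-0.005],[0,0,0]]]' 20; python3 go.py 562.5 -10.2 16 -0.197 | head -1; python3 -m handwheel '[[0.3,[0,0,-0.1],[0,0,0]],[0.3,[0,0,-0.25],[0,0,0]],[0.3,[0,0,-0.5],[0,0,0]],[0.3,[0,0,-0.8],[0,0,0]],[0.3,[0,0,-1],[0,0,0]],[0.3,[0,0,-1],[0,0,0]]]'; python3 -m handwheel '[[0.3,[0.3,0,-0.1],[0,0,0]],[0.3,[0.6,0,-0.2],[0,0,0]],[0.3,[0.9,0,-0.3],[0,0,0]],[0.3,[1,0,-0.3],[0,0,0]],[0.3,[1,0,-0.3],[0,0,0]]]'; python3 -m handwheel '[[0.3,[0.3,0.3,0],[0,0,0]],[0.3,[0.5,0.6,0],[0,0,0]],[0.3,[0.5,0.9,0],[0,0,0]],[0.3,[0.5,1,0],[0,0,0]],[0.3,[0.5,1,0],[0,0,0]],[0.3,[0.5,1,0],[0,0,0]]]'
python3 - <<'E'
from h import *
for n in("scene","top"): cv2.imwrite(f"pics/end_{n}.png",vision.capture(n))
E
```

```text
clock: 10.65
position: [562.4, -10.4, 15.8]
ee_rot: [0.309, 3.126, -0.001]
force: [-0.6, 0.5, 0.2]
width: 0.653
t 10.65 pos [562.4 -10.4  15.8] F [-0.6  0.5  0.2] w 0.653 q [-0.17  0.41  1.72 -0.    1.01 -1.54]
clock: 11.25
position: [566.4, -10.9, 141.8]
ee_rot: [0.308, 3.115, -0.003]
force: [1.0, -0.0, 0.1]
width: 0.651
clock: 11.75
position: [443.3, 13.6, 171.5]
ee_rot: [-0.308, -3.126, 0.001]
force: [-0.0, -0.0, -0.6]
width: 0.65
clock: 12.35
position: [409.9, 141.9, 171.3]
ee_rot: [-0.309, -3.126, 0.003]
force: [-0.2, 0.2, 0.4]
width: 0.652
```

View pics/end_scene.png

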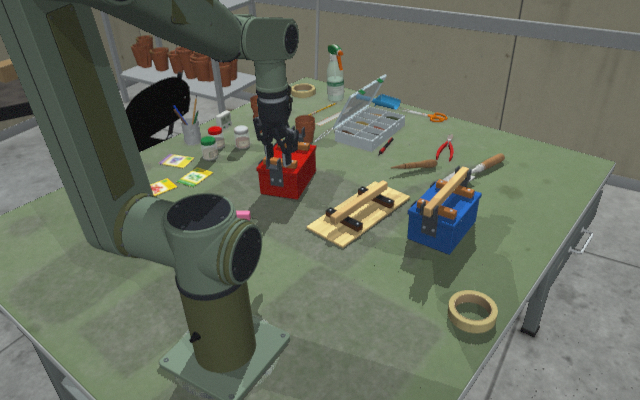

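View pics/end_top.png

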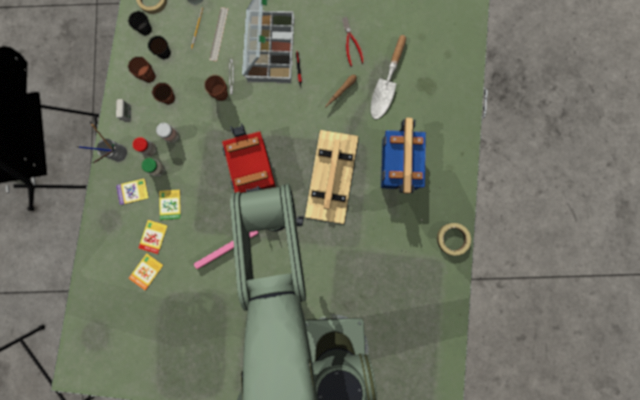

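The top view shows the bar from about (336,137) to (327,207), lying lengthways across both battens. The blue bar is unmoved at (408,155), and the gripper is clear.

```bash
python3 -c "
from plant import job,sensors
print(job.job_done(), sensors.get_obs()['clock'])"
```

```text
the job is handed in; nothing more can be done
the job is handed in; nothing more can be done
```

The red chest's bar is off and lying lengthways across both battens of the rest board, released. I handed the job in at about 12.5 s.

I gripped it at mid-length and raised it straight up. A picture 38 mm up showed it level and clear of both brackets. I then lowered it onto the battens in small steps until the wrist force reached about 6 N, opened the fingers and backed off upwards.

**Last checks:** both cameras show the bar centred on the board. The blue bar and the pink look-alike are where they were, and the gripper is clear with near-zero force.

**What disagreed:** before the grip, the scene camera put the open fingertips about 20 mm higher than the reported tool position. To be safe I gripped 6 mm lower. The closed opening (about 19 mm), the picture after closing and the height at which the bar touched down all matched the reported position, so I kept to it. The two cameras also placed the bar about 3 mm apart, which did not matter for the grip.

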